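# Turn the hot-air station's heat dial up four clicks and store it

## Robot

A 7-joint arm with a two-finger parallel gripper is mounted at the origin on the work surface. World frame = base frame: x ahead of the robot, y to its left, z up, the work surface at z = 0. Lengths are in m, angles in rad, forces in N, time in s.
With the tool pointing down it reaches from about 0.4 to 0.85 m from the base axis. Payload 10.4 kg.
Tool frame: the origin (TCP) lies at the very end of the fingers, on their centre line; the grasp point (between the pads) lies manip.hold_point_z behind it (manip.hold_point_z is the distance from the TCP to the grasp point, in m); z points along the fingers, y is the direction in which the jaws open and shut (so a half turn about z gives the same grasp; the last joint's range is limited). The gripper opens to 85 mm and grips with 20 to 120 N. Pads are 22 mm wide; open, the fingers measure 114 mm over their backs; the gripper's body (76 mm by 85 mm) begins 54 mm behind the grasp point. The pads swing forward as they close: fully open they stand 13 mm farther back than shut.
Start: joints at [-0.023, 0.332, -0.065, 1.46, 0.022, 1.35, -0.088], TCP at [0.625, 0, 0.231] pointing down, gripper open.
Joint ranges: [-2.6, 2.6], [-0.5, 2.12], [-1.47, 1.34], [0.16, 2.42], [-1.27, 4.41], [0.06, 2.06], [-2.6, 2.6]. Speed limits (rad/s): [2.22, 2.22, 2.79, 2.79, 3.14, 3.14, 3.14].

## Interface

Orientations are given as a unit quaternion [x, y, z, w].
In Python, from workcell import manip gives the robot as it stands.
- The arm moves only by the tool jog_arm, never from a script. Its arguments are lists of equal length, an entry for each row: "translation": the shift along the world's x, y, z in mm, a list of three; "turn": the turn about the world's z in degrees. In form: {"translation": [[x, y, z], ...], "turn": [turn, ...]}. A call has 1 to 12 rows; each row is the pose to reach, as a shift and turn from the pose measured when the call began; what a row does not reach only later rows make up. A row lasts 1/12 s, in which the tool goes at most 41.7 mm and 7.16 degrees, less where a joint would pass 70% of its speed; a pose out of reach is approached as far as the arm can. A call with a gripper value outside its range is refused whole. "grip" is the finger opening in mm, from 0 to 85.4, set as the call begins (left out, the last holds). The fingers move at their own pace and stop on an object; "grip_force" is the grip in N (left out, the last holds). Time passes only in rows, so rows that repeat a pose let the fingers close. It gives the time, the measured TCP pose, the force and the opening at its end, in the units of the state.
- manip.get_obs(): the state, without advancing time (a new reading comes with each control period).
- manip.camera(name): name is "scene" or "side" or "wrist"; returns a dict with "frame" (420x560x3 uint8, red, green, blue), "mtx" (3x3 intrinsics, pixels), "k1" (the pictures are not rectified: a ray, as slopes to the right and down, at radius r is drawn at 1 + k1 r^2 times it, then the intrinsics apply), "pose" (4x4, takes a point from camera to world coordinates). Camera axes: x right, y down, z forward; pixel columns grow to the right and rows downward; lengths in m; the calibration is good to about 2 mm. A picture is of the moment at which its call begins. There is no depth.
- manip.hand_in(): hands the job in, once; it reports no verdict.
Trained networks look in a picture, given as the dict that the camera call returned (one of the last four; its "shot" number tells which), for a name from the list of things; names that differ only in an ending like _2 or _b are one class to them, and where a whole thing is asked for, a point or a joint stands for the part that bears it (a point fixed in the world has none). Each returns a list of dicts, best first, with "confidence" (0 to 1); they miss things now and then, are a little off and sometimes report something else, mostly with a low value. They report only what shows in the picture. A call takes as long as a camera call.
- manip.outline_of(picture, label): "mask" (420x560 bool, what is visible of it) and "extent" ([left, top, right, bottom] in pixels, round what is visible of it).
- manip.pinpoint(picture, label): "at" ([column, row] in pixels: a listed point, or the origin of a listed thing).
The state is a dict: "clock": time; "joint_pos": joint angles; "joint_velocities": joint speeds; "tau": joint torques, N m; "position": TCP position; "ee_rot": TCP orientation; "ft_force": force on the tool from outside, world axes, zero at the start; "torque": the same for the moment, N m; "grip_width": opening from 0.0 (shut) to 1.0 (fully open).
Only numpy, scipy, OpenCV 4.12 (cv2) and the standard library are available. Lean on these libraries where they do the work, as an engineer would, in place of code of your own. Each camera call takes 0.05 s, during which the arm holds its last target. There are 200 camera calls.

## Task

With a fingertip, push the pointer bar of the orange dial on the blue hot-air station round clockwise (seen from above) by exactly four clicks from where it stands, never running past the fourth, and do not pinch the bar. Take the finger off the dial, then press the green button fully down to store the setting and let it spring back. Leave the white dial and everything else on the station and the table where they are.

Things in the scene. Friction and masses are not known exactly. Their poses are not given: they have to be found in the camera images.
- station: Blue hot-air station, fixed to the table: a low box 260 mm deep (its x, front towards the robot at -x), 340 mm wide (y), 70 mm high; origin at the centre of its underside. On its flat top are two dials, one orange, one white (either may be left), 85 mm left and right of the middle, and the green store button 85 mm in front of the middle.
- heat_bezel: Fixed black round bezel of the orange heat dial, 116 mm across, 14 mm high, on the station's top, with 12 white ticks on its rim, one per click. Origin on the dial's axis at the station's top (70 mm above the table).
- heat_axis (a point): Point on the orange dial's upright axis, 104 mm above the table. On the bezel turns an orange skirt disc, 68 mm across, its top 94 mm above the table; on it stands a pointer bar 14 mm thick with straight parallel sides, from 22 mm behind the axis to 46 mm ahead of it, sides rising to 116 mm above the table. A fingertip can push its side from above.
- heat_nose (a point): Middle of the end face of the orange pointer bar (the end with the white line), 46 mm from the axis at the same height as heat_axis: the line from heat_axis to heat_nose is the way the bar points.
- heat (a joint): Angle of the orange dial in rad: 0 at the stop where it starts, growing clockwise from above. A stop (click) every 0.5236 rad (30 degrees); the dial can go 3 clicks back and 7 on, nothing halts it at four. 3 to 6 N on the bar's outer part carries it over a click; past half-way it snaps on by itself to the next stop, ahead of the finger, and stays there.
- air (a joint): Angle of the white dial, of the same make and size as the orange one (0 as it starts). Leave alone.
- air_axis (a point): Point on the axis of the white air dial, 104 mm above the table.
- store_top (a point): Centre of the top of the green round store button, 28 mm across, standing in a black housing on the station's top.
- store (a joint): How far the store button is pressed, in m: 0 up, 0.006 fully down (about 5 N); it springs back when let go.
- flux: Small round flux jar with a black cap, 36 mm across, 42 mm high, standing on the rear of the station's top; origin under its centre. Leave alone.
- nozzle: Steel air nozzle, 28 mm across, 34 mm high, standing on the rear of the station's top; origin under its centre. Leave alone.
- tweezers: Steel tweezers lying on the table left of the station, 127 mm long (along their x), 22 mm wide, 8 mm high; origin under the middle. Leave alone.
- board: Green circuit board lying on the table right of the station, 70 x 50 mm, 13 mm high with its parts; origin under its centre. Leave alone.
- spool: Aluminium solder spool standing on its flange, 56 mm across, 40 mm high; origin under its centre. Leave alone.
- driver: Red-handled screwdriver lying on the table, 160 mm long along its x. Leave alone.
- tray: Blue parts tray, 100 x 140 x 30 mm, open on top; origin under its centre. Leave alone.

How it is judged:
By the outcome, as a careful person would: the job done as asked, in the order asked, and still so for the second after the job is handed in, with the robot touching nothing.
It also fails if it takes over 59 s, if anything falls off the work surface, if the arm or the gripper's body presses on something with over 40 N, if the wrist force passes 120 N, or if a joint passes its speed limit or range.

## Working session

There is one attempt and no reset: what is moved stays moved. The work goes in short steps, Python scripts to look and compute and a tool call to move; the robot and the scene stay as the last step left them, time stands still between calls to the robot, and variables do not carry over. Pictures are saved under pics/ and viewed, about 8 in all and at most 12, crops included, and the job is handed in when it is done.

Besides the shell and the picture viewer there is one more tool, called after ">>>" by a JSON object that holds its "name" and its "arguments", one argument or row to a line. jog_arm: Moves the arm, as the interface text tells. Its arguments: {"type":"object","properties":{"translation":{"type":"array"},"turn":{"type":"array"},"grip":{"type":"number"},"grip_force":{"type":"number"}},"required":["translation","turn"]}

```bash
mkdir -p pics; cat > h.py <<'E'
import numpy as np, cv2
from workcell import manip
def ray(p,uv):
    K=np.array(p["mtx"]);a=(uv[0]-K[0,2])/K[0,0];b=(uv[1]-K[1,2])/K[1,1]
    rd=np.hypot(a,b);r=rd
    for _ in range(30): r=rd/(1+p["k1"]*r*r)
    s=r/rd if rd>0 else 1
    T=np.array(p["pose"]);d=T[:3,:3]@np.array([a*s,b*s,1]);return T[:3,3],d
def onz(p,uv,z):
    o,d=ray(p,uv);return o+d*(z-o[2])/d[2]
def save(p,n): cv2.imwrite("pics/"+n,cv2.cvtColor(p["frame"],cv2.COLOR_RGB2BGR))
Z=dict(heat_axis=.104,heat_nose=.104,air_axis=.104,store_top=None,heat_bezel=.07,station=0,flux=.07,nozzle=.07)
def look(c,names,n=None):
    p=manip.camera(c)
    if n: save(p,n)
    for k in names:
        for r in manip.pinpoint(p,k)[:2]:
            z=Z.get(k) if Z.get(k) is not None else .09
            print(c,k,np.round(r["at"],1),round(r["confidence"],2),np.round(onz(p,r["at"],z)*1000,1))
    return p
E
python3 - <<'E'
from h import *
print({k:np.round(v,3) for k,v in manip.get_obs().items()},manip.hold_point_z)
for c in ["scene","side","wrist"]: 
    p=look(c,["heat_axis","heat_nose","air_axis","store_top","heat_bezel","station","flux","nozzle"],c+"0.png")
    print(np.round(p["pose"],3).tolist())
a=[cv2.imread(f"pics/{c}0.png") for c in ["scene","side"]]
E
```

```text
{'clock': np.float64(0.0), 'joint_pos': array([-0.023,  0.333, -0.065,  1.461,  0.022,  1.35 , -0.088]), 'joint_velocities': array([-0.002, -0.001,  0.001,  0.001, -0.001,  0.   ,  0.003]), 'tau': array([ 0.0000e+00, -6.2545e+01,  5.0000e-02, -3.9161e+01,  1.6000e-02,
        1.0000e-02, -0.0000e+00]), 'position': array([0.625, 0.   , 0.23 ]), 'ee_rot': array([ 0.707,  0.707, -0.001, -0.001]), 'ft_force': array([-0.667, -0.351, -0.832]), 'torque': array([ 0.013, -0.031,  0.019]), 'grip_width': np.float64(1.005)} 0.0187
scene heat_axis [274.  221.3] 0.91 [549.6 -55.3 104. ]
scene heat_nose [238.3 281.7] 0.74 [ 570.5 -263.6  104. ]
scene heat_nose [285.3 214. ] 0.63 [563.1 -17.5 104. ]
scene air_axis [308.  185.2] 0.71 [566.  114.1 104. ]
scene store_top [263.8 198.2] 0.44 [474.6  19.7  90. ]
scene heat_bezel [280.4 233.3] 0.94 [570.2 -57.8  70. ]
scene station [292.8 233.3] 0.91 [572.   13.6   0. ]
scene flux [332.2 218.2] 0.6 [668.9  59.4  70. ]
scene nozzle [314.4 237.5] 0.53 [656.2 -27.6  70. ]
[[0.877, 0.344, -0.336, 0.944], [0.481, -0.628, 0.612, -0.745], [-0.0, -0.698, -0.716, 0
[... 516 characters left out ...]
56.8 210.5] 0.46 [649.3 -34.9  70. ]
[[-0.881, -0.279, 0.383, -0.051], [-0.473, 0.541, -0.695, 1.064], [-0.013, -0.793, -0.609, 1.049], [0.0, 0.0, 0.0, 1.0]]
wrist heat_axis [190.1 261.2] 0.62 [556.9 -58.  104. ]
wrist heat_nose [203.7 215.8] 0.84 [569.8 -19.8 104. ]
wrist air_axis [184.7  27.2] 0.76 [564.9 112.  104. ]
wrist store_top [ 81.4 146.7] 0.88 [477.6  30.9  90. ]
wrist heat_bezel [197.5 247.9] 0.66 [555.8 -61.4  70. ]
wrist station [212.  139.2] 0.65 [561.6  25.6   0. ]
wrist flux [326.7  99.5] 0.68 [665.4  65.3  70. ]
wrist nozzle [316.7 212.7] 0.65 [660.5 -28.7  70. ]
[[1.0, -0.001, -0.0, 0.625], [-0.001, -0.958, -0.287, 0.073], [0.0, 0.287, -0.958, 0.375], [0.0, 0.0, 0.0, 1.0]]
```

View pics/scene0.png

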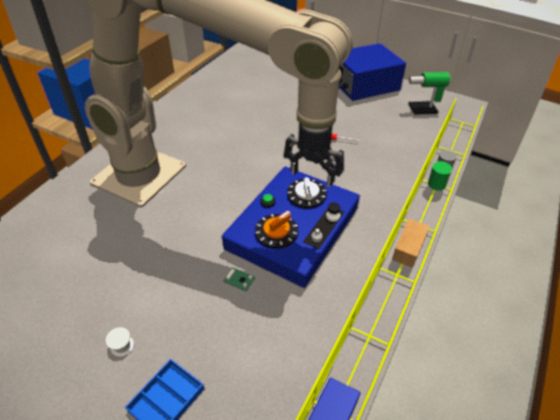

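View pics/side0.png

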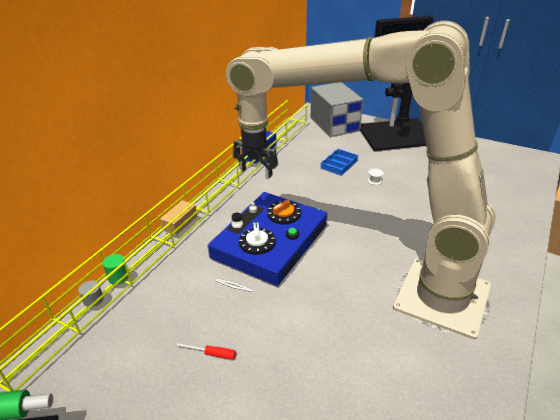

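```bash
python3 - <<'E'
import cv2
a=cv2.imread("pics/wrist0.png");cv2.imwrite("pics/w0.png",cv2.resize(a,(784,588),interpolation=cv2.INTER_CUBIC))
E
```

```text
(no output)
```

View pics/w0.png

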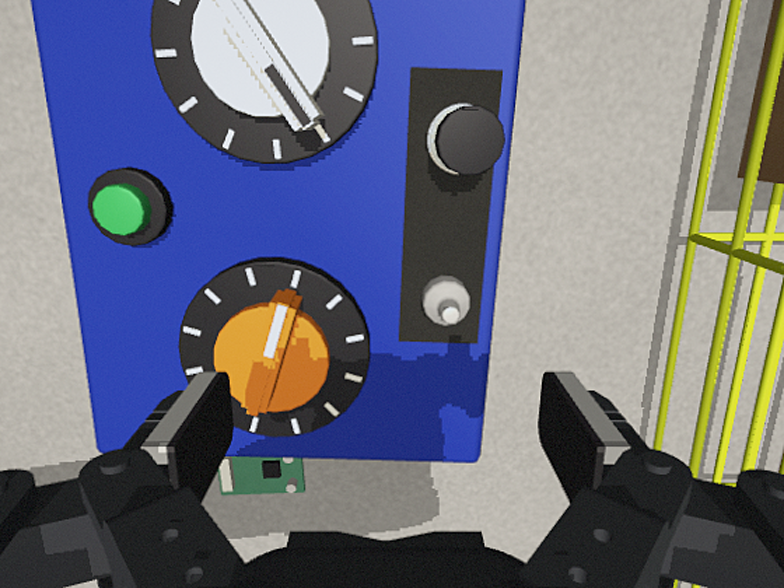

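The wrist view shows the orange dial at about (203,250) in the original pixels. Its bar points up (+y) and slightly right, at roughly 71°, so clockwise means towards +x. I'll move over it with the fingers shut and measure.

>>> {"name": "jog_arm", "arguments": {
  "translation": [
    [-30,-40,0],
    [-70,-80,0],
    [-70,-100,0],
    [-70,-100,0],
    [-70,-100,0],
    [-70,-100,0],
    [-70,-100,0],
    [-70,-100,0]
  ],
  "turn": [0,0,0,0,0,0,0,0],
  "grip": 0,
  "grip_force": 40
}}

```text
clock: 2.02
position: [0.5555, -0.0986, 0.2312]
ee_rot: [0.706, 0.708, 0.0, -0.0]
ft_force: [0.7, -0.1, -0.3]
grip_width: -0.001
```

```bash
cat >> h.py <<'E'
def orange(p,near=None):
    """bar top (bright orange incl. line) rough; returns mask of orange"""
    h=cv2.cvtColor(p["frame"],cv2.COLOR_RGB2HSV);return ((h[...,0]<22)&(h[...,1]>120)&(h[...,2]>60))
E
python3 - <<'E'
from h import *
p=look("wrist",["heat_axis","heat_nose","air_axis","store_top","heat_bezel","nozzle"])
i=p["frame"]; print(manip.get_obs()["position"],manip.get_obs()["grip_width"])
save(p,"w1.png")
a=cv2.imread("pics/w1.png");cv2.imwrite("pics/w1b.png",cv2.resize(a,(784,588),interpolation=cv2.INTER_CUBIC))
r=manip.outline_of(p,"heat_bezel")
if r:
    m=r[0]["mask"].astype(np.uint8);print(r[0]["extent"],r[0]["confidence"])
E
```

```text
wrist heat_axis [278.  135.7] 0.79 [557.1 -57.4 104. ]
wrist heat_axis [284.9  30. ] 0.54 [561.4  11.9 104. ]
wrist heat_nose [296.5  77.6] 0.7 [569.7 -17.9 104. ]
wrist store_top [160.6   4.4] 0.88 [476.7  29.3  90. ]
wrist heat_bezel [277.2 134.6] 0.76 [556.7 -60.5  70. ]
wrist heat_bezel [286.1  32.6] 0.2 [563.2  14.9  70. ]
wrist nozzle [413.   92.4] 0.63 [662.7 -28.   70. ]
[ 0.55509773 -0.09979525  0.23126486] 3.284987539006927e-05
[206.1, 55.0, 355.2, 202.4] 0.94
```

View pics/w1b.png

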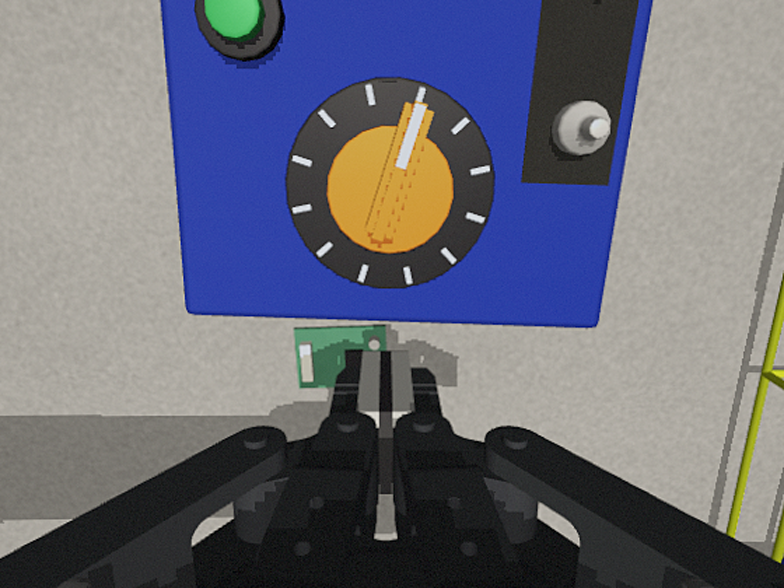

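The close view puts the axis at about (557,-58.5). The bar lines up with a tick at 72.2°. The shut fingertip is about 19 × 22 mm. I'll turn the tool so a pad edge is parallel to the bar, on its trailing side.

>>> {"name": "jog_arm", "arguments": {
  "translation": [
    [-1,8,0],
    [-2,20,0],
    [-4,35,0],
    [-6,50,0],
    [-8,65,0],
    [-10,80,0],
    [-10,85,0],
    [-10,85,0],
    [-10,85,0],
    [-10,85,0],
    [-10,85,0],
    [-10,85,0]
  ],
  "turn": [7,14,21,28,35,42,49,56,63,70,72,72]
}}

```text
clock: 3.42
position: [0.5451, -0.0149, 0.2313]
ee_rot: [0.156, 0.988, 0.0, 0.0]
ft_force: [0.7, 0.8, -1.0]
grip_width: 0.002
```

>>> {"name": "jog_arm", "arguments": {
  "translation": [
    [0,0,0],
    [0,0,-25],
    [0,0,-50],
    [0,0,-75],
    [0,0,-95],
    [0,0,-105],
    [0,0,-105],
    [0,0,-105]
  ],
  "turn": [0,0,0,0,0,0,0,0]
}}

```text
clock: 4.08
position: [0.5453, -0.0149, 0.1268]
ee_rot: [0.156, 0.988, 0.0, -0.0]
ft_force: [0.5, -0.5, -0.6]
grip_width: 0.003
```

```bash
python3 - <<'E'
from h import *
p=look("wrist",["heat_axis","heat_nose","heat_bezel"])
from scipy.spatial.transform import Rotation as R
o=manip.get_obs();print(o["position"],o["ft_force"],R.from_quat(o["ee_rot"]).as_matrix().round(3))
save(p,"w2.png")
E
```

```text
wrist heat_axis [198.2 295.6] 0.75 [557.9 -60.2 104. ]
wrist heat_bezel [213.4 264.3] 0.69 [558.  -57.9  70. ]
[ 0.54593836 -0.01487596  0.12772456] [ 0.63670234 -0.32897096  0.77030424] [[-0.952  0.308  0.002]
 [ 0.308  0.952  0.   ]
 [-0.002  0.001 -1.   ]]
```

View pics/w2.png

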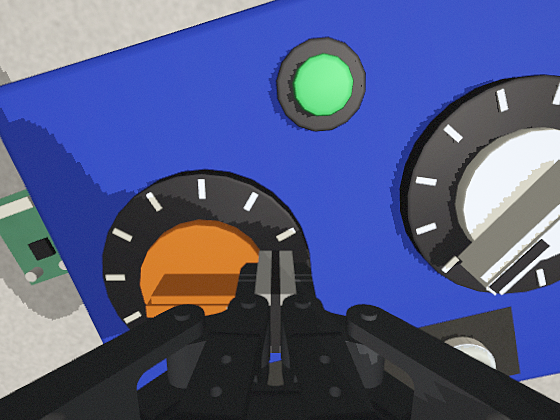

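The tip stands beside the bar's trailing side and parallel to it. The axis estimate holds. I'll lower the tool and compute the arc.

>>> {"name": "jog_arm", "arguments": {
  "translation": [
    [0,0,-10],
    [0,0,-20],
    [0,0,-24],
    [0,0,-24],
    [0,0,-24]
  ],
  "turn": [0,0,0,0,0]
}}

```text
clock: 4.7
position: [0.5456, -0.0149, 0.1032]
ee_rot: [0.156, 0.988, 0.0, 0.001]
ft_force: [-0.5, 0.2, 0.1]
grip_width: 0.004
```

```bash
cat >> h.py <<'E'
def P(phi,lat=18.,rad=38.,A=(557.5,-58.7)):
    c,s=np.cos(np.radians(phi)),np.sin(np.radians(phi));return np.array(A)+rad*np.array([c,s])+lat*np.array([-s,c])
def yaw():
    from scipy.spatial.transform import Rotation as R
    m=R.from_quat(manip.get_obs()["ee_rot"]).as_matrix();return np.degrees(np.arctan2(m[1,0],m[0,0]))-90
E
python3 - <<'E'
from h import *
o=manip.get_obs();p=o["position"]*1000;print(p,yaw(),o["ft_force"])
for k in range(0,28,3): print(k,np.round(P(72.2-k)-p[:2],1))
E
```

```text
[545.56853714 -14.87894996 103.18079601] 72.09200152747314 [-0.48841718  0.17677764  0.06280236]
0 [ 6.4 -2.1]
3 [ 8.6 -1.9]
6 [10.8 -1.8]
9 [13.  -1.8]
12 [15.2 -1.9]
15 [17.4 -2.1]
18 [19.6 -2.5]
21 [21.7 -2.9]
24 [23.8 -3.5]
27 [25.9 -4.2]
```

>>> {"name": "jog_arm", "arguments": {
  "translation": [
    [3,-1,0],
    [5,-2,0],
    [6.4,-2,0],
    [7.5,-2,0],
    [8.6,-1.9,0],
    [9.7,-1.8,0],
    [10.8,-1.8,0],
    [10.8,-1.8,0],
    [10.8,-1.8,0]
  ],
  "turn": [0,0,0,-1.5,-3,-4.5,-6,-6,-6]
}}

```text
clock: 5.45
position: [0.5562, -0.0167, 0.1032]
ee_rot: [0.207, 0.978, 0.0, 0.0]
ft_force: [-2.8, -0.1, 1.9]
grip_width: 0.0
```

```bash
python3 - <<'E'
from h import *
o=manip.get_obs();p=o["position"]*1000;print(p,yaw(),o["ft_force"])
for k in range(6,34,2): print(k,np.round(P(72.2-k)-p[:2],1))
p=manip.camera("wrist");m=orange(p);m[300:]=0
save(p,"w3.png")
E
```

```text
[556.24921025 -16.67004188 103.23912762] 66.13428762527337 [-2.81262666 -0.11581497  1.89996263]
6 [0.1 0. ]
8 [1.6 0. ]
10 [ 3.1 -0. ]
12 [ 4.5 -0.1]
14 [ 6.  -0.2]
16 [ 7.4 -0.4]
18 [ 8.9 -0.7]
20 [10.3 -1. ]
22 [11.7 -1.3]
24 [13.2 -1.7]
26 [14.6 -2.1]
28 [15.9 -2.6]
30 [17.3 -3.2]
32 [18.7 -3.8]
```

>>> {"name": "jog_arm", "arguments": {
  "translation": [
    [1.6,0,0],
    [3.1,0,0],
    [4.5,-0.1,0],
    [4.5,-0.1,0]
  ],
  "turn": [-2,-4,-6,-6]
}}

```text
clock: 5.83
position: [0.561, -0.0168, 0.1033]
ee_rot: [0.258, 0.966, 0.0, 0.001]
ft_force: [0.2, -0.1, 0.5]
grip_width: 0.002
```

>>> {"name": "jog_arm", "arguments": {
  "translation": [
    [1.4,-0.1,0],
    [2.8,-0.3,0],
    [2.8,-0.3,0]
  ],
  "turn": [-2,-4,-4]
}}

```text
clock: 6.08
position: [0.5642, -0.0172, 0.1033]
ee_rot: [0.292, 0.957, 0.0, 0.001]
ft_force: [-0.8, 0.6, 0.3]
grip_width: 0.003
```

>>> {"name": "jog_arm", "arguments": {
  "translation": [
    [1.4,-0.3,0],
    [2.1,-0.5,0],
    [2.1,-0.5,0]
  ],
  "turn": [-2,-3,-3]
}}

```text
clock: 6.33
position: [0.5666, -0.0178, 0.1034]
ee_rot: [0.316, 0.949, 0.0, 0.001]
ft_force: [-0.8, -0.2, -0.4]
grip_width: -0.004
```

```bash
python3 - <<'E'
from h import *
o=manip.get_obs();p=o["position"]*1000;print(p,yaw(),o["ft_force"])
q=look("wrist",["heat_axis","heat_nose"],"w4.png")
look("side",["heat_axis","heat_nose"]);look("scene",["heat_axis","heat_nose"])
for k in range(16,36,2): print(k,np.round(P(72.2-k)-p[:2],1))
E
```

```text
[566.56798942 -17.79063127 103.40996956] 53.12466479102142 [-0.75770545 -0.22753338 -0.37845845]
wrist heat_axis [187.9 307.7] 0.83 [557.9 -59.6 104. ]
side heat_axis [286.8 206.7] 0.49 [545.9 -61.3 104. ]
side heat_axis [204.9 351.1] 0.26 [451.1 540.6 104. ]
side heat_nose [343. 165.] 0.57 [ 479.6 -394.   104. ]
side heat_nose [273.7 245.2] 0.52 [490.2 130.6 104. ]
scene heat_axis [290.9 217. ] 0.47 [581.3 -20.1 104. ]
scene heat_nose [290.  219.5] 0.78 [583.5 -29.3 104. ]
16 [-2.9  0.7]
18 [-1.4  0.4]
20 [-0.   0.1]
22 [ 1.4 -0.2]
24 [ 2.8 -0.6]
26 [ 4.2 -1. ]
28 [ 5.6 -1.5]
30 [ 7. -2.]
32 [ 8.3 -2.6]
34 [ 9.7 -3.3]
```

View pics/w4.png

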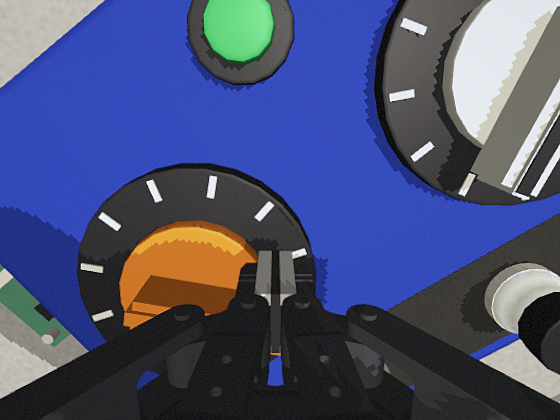

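```bash
cat >> h.py <<'E'
def proj(p,X):
    T=np.linalg.inv(np.array(p["pose"]));x=(T[:3,:3]@np.array(X).T).T+T[:3,3]
    a=x[:,:2]/x[:,2:];r2=(a**2).sum(1,keepdims=True);a=a*(1+p["k1"]*r2);K=np.array(p["mtx"])
    return np.c_[a[:,0]*K[0,0]+K[0,2],a[:,1]*K[1,1]+K[1,2]]
def overlay(p,ths,n,A=(557.5,-58.7),s=1,crop=None):
    im=cv2.cvtColor(p["frame"],cv2.COLOR_RGB2BGR)
    im=cv2.resize(im,None,fx=s,fy=s,interpolation=cv2.INTER_CUBIC)
    for th,col in zip(ths,[(0,255,0),(255,0,255),(255,255,0)]):
        c,q=np.cos(np.radians(th)),np.sin(np.radians(th))
        X=[[(A[0]+a*c-b*q)/1e3,(A[1]+a*q+b*c)/1e3,.116] for a,b in [(-22,7),(46,7),(46,-7),(-22,-7)]]
        cv2.polylines(im,[np.int32(proj(p,X)*s)],True,col,1)
    if crop: l,t,r,b=[int(v*s) for v in crop]; im=im[t:b,l:r]
    cv2.imwrite("pics/"+n,im)
E
python3 - <<'E'
from h import *
p=manip.camera("wrist");e=[onz(p,u,.116)*1e3 for u in [(150,275),(235,289)]]
d=e[1]-e[0];print(e,np.degrees(np.arctan2(d[1],d[0])))
overlay(p,[42.2,12.2],"o4.png")
E
```

```text
[array([533.50360459, -54.53491344, 116.        ]), array([558.16477158, -32.04828348, 116.        ])] 42.35929204400696
```

View pics/o4.png

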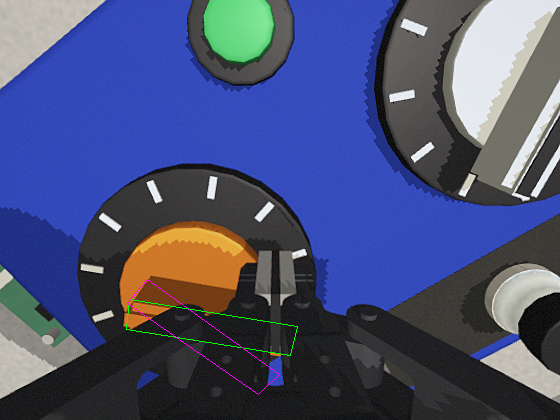

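The edge angle comes out at 42.4° and the overlay at 42.2° fits, so the dial is exactly one click on. The snap came at about 6–12° nominal, so the finger's contact leads the nominal value by a few degrees. I'll use finer steps on click 2 to calibrate that.

```bash
python3 - <<'E'
from h import *
p=manip.get_obs()["position"]*1000;print(p,yaw())
for k in range(20,36,2): print(k,np.round(P(72.2-k)-p[:2],1))
for k in range(34,46,2): print(k,np.round(P(72.2-k)-P(72.2-k+2),1))
E
```

```text
[566.2786802  -17.69237787 103.33131642] 53.09639675101903
20 [0.3 0.1]
22 [ 1.7 -0.3]
24 [ 3.1 -0.7]
26 [ 4.5 -1.1]
28 [ 5.9 -1.6]
30 [ 7.3 -2.1]
32 [ 8.6 -2.7]
34 [10.  -3.4]
34 [ 1.3 -0.6]
36 [ 1.3 -0.7]
38 [ 1.3 -0.7]
40 [ 1.3 -0.8]
42 [ 1.2 -0.8]
44 [ 1.2 -0.9]
```

>>> {"name": "jog_arm", "arguments": {
  "translation": [
    [1.7,-0.3,0],
    [3.1,-0.7,0],
    [4.5,-1.1,0],
    [5.9,-1.6,0],
    [7.3,-2.1,0],
    [7.3,-2.1,0]
  ],
  "turn": [-3,-5,-7,-9,-11,-11]
}}

```text
clock: 7.33
position: [0.5737, -0.0198, 0.1033]
ee_rot: [0.407, 0.914, 0.0, 0.001]
ft_force: [-0.6, -0.7, -0.6]
grip_width: 0.0
```

>>> {"name": "jog_arm", "arguments": {
  "translation": [
    [1.3,-0.6,0],
    [2.7,-1.3,0],
    [2.7,-1.3,0]
  ],
  "turn": [-2,-4,-4]
}}

```text
clock: 7.58
position: [0.576, -0.0206, 0.1032]
ee_rot: [0.438, 0.899, -0.0, 0.0]
ft_force: [-2.7, 2.0, 0.7]
grip_width: 0.005
```

>>> {"name": "jog_arm", "arguments": {
  "translation": [
    [0.7,-0.3,0],
    [1.3,-0.7,0],
    [1.3,-0.7,0]
  ],
  "turn": [-1,-2,-2]
}}

```text
clock: 7.83
position: [0.5773, -0.0212, 0.1032]
ee_rot: [0.454, 0.891, 0.0, 0.0]
ft_force: [-2.9, 1.0, 0.5]
grip_width: 0.001
```

>>> {"name": "jog_arm", "arguments": {
  "translation": [
    [0.7,-0.3,0],
    [1.3,-0.7,0],
    [1.3,-0.7,0]
  ],
  "turn": [-1,-2,-2]
}}

```text
clock: 8.08
position: [0.5788, -0.022, 0.1032]
ee_rot: [0.47, 0.883, 0.0, 0.001]
ft_force: [-2.6, 1.8, 1.0]
grip_width: 0.002
```

>>> {"name": "jog_arm", "arguments": {
  "translation": [
    [0.7,-0.4,0],
    [1.3,-0.8,0],
    [1.3,-0.8,0]
  ],
  "turn": [-1,-2,-2]
}}

```text
clock: 8.33
position: [0.5803, -0.0231, 0.1033]
ee_rot: [0.486, 0.874, 0.0, 0.001]
ft_force: [-1.1, 0.6, -0.0]
grip_width: 0.0
```

```bash
cat >> h.py <<'E'
def know():
    p=manip.get_obs()["position"][:2]*1000-np.array((557.5,-58.7));return 72.2-np.degrees(np.arctan2(p[1],p[0])-np.arctan2(18,38)),np.hypot(*p)
def edge(p):
    "angle of the orange bar's dark side face / skirt boundary"
E
python3 - <<'E'
from h import *
p=manip.get_obs()["position"]*1000;print(p,yaw(),know(),np.hypot(18,38))
for x in [(573.7,-19.8),(576,-20.6),(577.3,-21.2),(578.8,-22),(580.3,-23.1)]:
    d=np.array(x)-(557.5,-58.7);print(72.2-np.degrees(np.arctan2(d[1],d[0])-np.arctan2(18,38)))
q=manip.camera("wrist");overlay(q,[12.2],"o5.png")
for k in range(42,70,2): print(k,np.round(P(72.2-k)-p[:2],1))
E
```

```text
[580.339002   -23.12505198 103.25315893] 31.78508319261806 (np.float64(40.24650814468147), np.float64(42.275252088697016)) 42.04759208325728
30.155581638640577
33.44573057019508
35.38022988249747
37.676261294409166
40.18368352623233
42 [ 0.9 -0.9]
44 [ 2.1 -1.8]
46 [ 3.3 -2.6]
48 [ 4.4 -3.6]
50 [ 5.5 -4.6]
52 [ 6.6 -5.6]
54 [ 7.6 -6.6]
56 [ 8.6 -7.7]
58 [ 9.6 -8.8]
60 [ 10.5 -10. ]
62 [ 11.4 -11.1]
64 [ 12.2 -12.3]
66 [ 13.  -13.6]
68 [ 13.7 -14.8]
```

View pics/o5.png

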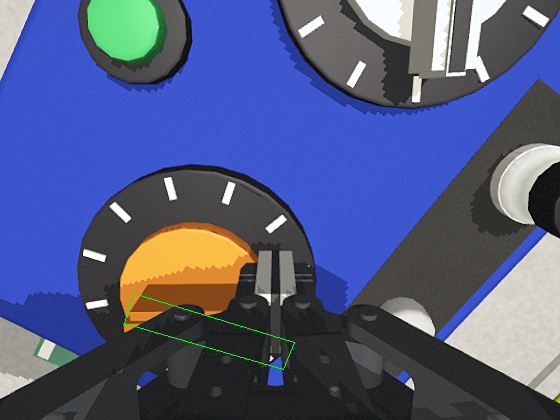

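The bar is still parallel to the tool at about 40°, just short of the half-way crest, so the contact model is accurate and the lead is about 0°. On to 50°, then towards contact at 60°.

>>> {"name": "jog_arm", "arguments": {
  "translation": [
    [0.9,-0.9,0],
    [2.1,-1.8,0],
    [3.3,-2.6,0],
    [4.4,-3.6,0],
    [5.5,-4.6,0],
    [5.5,-4.6,0],
    [5.5,-4.6,0]
  ],
  "turn": [-2,-4,-6,-8,-10,-10,-10]
}}

```text
clock: 8.97
position: [0.586, -0.028, 0.1033]
ee_rot: [0.56, 0.829, -0.0, 0.001]
ft_force: [-0.1, -0.5, 0.3]
grip_width: -0.002
```

```bash
python3 - <<'E'
from h import *
p=manip.get_obs()["position"]*1000;print(p,yaw(),know(),manip.get_obs()["ft_force"])
q=manip.camera("wrist");save(q,"w6.png")
for k in range(50,82,2): print(k,np.round(P(72.2-k)-p[:2],1))
f=cv2.cvtColor(q["frame"],cv2.COLOR_RGB2HSV)
o=orange(q)
for c in range(150,236,17): print(c,[(r,int(f[r,c,2])) for r in range(225,320,5) if o[r,c]])
E
```

```text
[586.04961642 -28.04526731 103.28780797] 21.90201566459963 (np.float64(50.50978017906094), np.float64(41.890252253123016)) [-0.09597346 -0.50683156  0.27922642]
50 [-0.2  0.4]
52 [ 0.9 -0.6]
54 [ 1.9 -1.7]
56 [ 2.9 -2.8]
58 [ 3.9 -3.9]
60 [ 4.8 -5. ]
62 [ 5.7 -6.2]
64 [ 6.5 -7.4]
66 [ 7.3 -8.7]
68 [ 8.  -9.9]
70 [  8.7 -11.2]
72 [  9.4 -12.5]
74 [ 10.  -13.9]
76 [ 10.6 -15.2]
78 [ 11.1 -16.6]
80 [ 11.5 -18. ]
150 [(235, 135), (240, 253), (245, 252), (250, 251), (255, 251), (260, 252), (265, 252), (270, 252), (275, 254), (280, 168), (285, 170), (290, 129), (295, 134), (300, 135), (305, 149), (310, 226), (315, 122)]
167 [(230, 199), (235, 251), (240, 252), (245, 252), (250, 252), (255, 252), (260, 252), (265, 252), (270, 252), (275, 252), (280, 126), (285, 135), (290, 134), (295, 133), (300, 132), (305, 134)]
184 [(225, 177), (230, 253), (235, 252), (240, 252), (245, 252), (250, 252), (255, 252), (260, 252), (265, 251), (270, 252), (275, 241), (280, 232), (285, 135), (290, 135), (295, 135), (300, 137)]
201 [(225, 178), (235, 252), (240, 252), (245, 252), (250, 252), (255, 252), (260, 252), (265, 252), (270, 252), (275, 227), (280, 228), (285, 127), (290, 136), (295, 135), (300, 133), (305, 138)]
218 [(225, 162), (230, 180), (235, 253), (240, 252), (245, 253), (250, 251), (255, 252), (260, 252), (265, 251), (270, 252), (275, 224), (280, 227), (285, 234), (290, 134), (295, 137), (300, 133), (305, 135), (310, 139)]
235 [(235, 168), (240, 132), (245, 253), (250, 252), (255, 252), (260, 252), (265, 253), (270, 227), (275, 227), (280, 229), (285, 234), (290, 118), (295, 74)]
```

The side edge now slopes 9° ahead of the tool, so the bar has snapped to 60° (click 2). On to click 3.

>>> {"name": "jog_arm", "arguments": {
  "translation": [
    [0.9,-0.6,0],
    [1.9,-1.7,0],
    [2.9,-2.8,0],
    [3.9,-3.9,0],
    [4.8,-5,0],
    [4.8,-5,0]
  ],
  "turn": [-2,-4,-6,-8,-10,-10]
}}

```text
clock: 9.52
position: [0.5909, -0.033, 0.1033]
ee_rot: [0.63, 0.776, -0.0, 0.001]
ft_force: [-0.2, 0.2, -0.3]
grip_width: -0.001
```

>>> {"name": "jog_arm", "arguments": {
  "translation": [
    [0.9,-1.2,0],
    [1.7,-2.4,0],
    [2.5,-3.7,0],
    [3.2,-4.9,0],
    [3.2,-4.9,0]
  ],
  "turn": [-2,-4,-6,-8,-8]
}}

```text
clock: 9.93
position: [0.594, -0.0373, 0.1033]
ee_rot: [0.683, 0.731, -0.0, 0.001]
ft_force: [-0.6, 1.9, 0.5]
grip_width: -0.001
```

>>> {"name": "jog_arm", "arguments": {
  "translation": [
    [0.7,-1.3,0],
    [1.4,-2.6,0],
    [2,-4,0],
    [2.6,-5.3,0],
    [3.1,-6.7,0],
    [3.5,-8.1,0],
    [3.5,-8.1,0]
  ],
  "turn": [-2,-4,-6,-8,-10,-12,-12]
}}

```text
clock: 10.52
position: [0.5975, -0.0459, 0.1033]
ee_rot: [0.755, 0.656, -0.0, 0.001]
ft_force: [0.4, -0.5, -0.1]
grip_width: 0.004
```

```bash
cat >> h.py <<'E'
def barang(q):
    "angle of the base edge of the bar's side face (z=.094), from bright skirt -> dark side transition"
    v=cv2.cvtColor(q["frame"],cv2.COLOR_RGB2HSV)[...,2].astype(int);o=orange(q);pts=[]
    for c in range(160,232,3):
        col=[r for r in range(250,320) if o[r,c] and v[r,c]<160 and v[r-3,c]>200]
        if col: pts.append((c,col[0]))
    w=np.array([onz(q,u,.094)[:2]*1000 for u in pts]);d=[]
    vx,vy,x,y=cv2.fitLine(w.astype(np.float32),cv2.DIST_HUBER,0,.5,.01).ravel()
    if vx*np.cos(np.radians(yaw()))+vy*np.sin(np.radians(yaw()))<0: vx,vy=-vx,-vy
    print(len(pts),pts[::6],"bar k",72.2-np.degrees(np.arctan2(vy,vx)))
E
python3 - <<'E'
from h import *
p=manip.get_obs()["position"]*1000;print(p,yaw(),know(),manip.get_obs()["ft_force"])
q=manip.camera("wrist");save(q,"w7.png")
for k in range(80,112,2): print(k,np.round(P(72.2-k)-p[:2],1))
barang(q)
E
```

```text
[597.51579969 -45.91530616 103.27973748] -8.064669180226744 (np.float64(79.82795504952071), np.float64(42.00848272899457)) [ 0.43137714 -0.47659315 -0.10282385]
80 [ 0.1 -0.1]
82 [ 0.5 -1.5]
84 [ 0.9 -2.9]
86 [ 1.2 -4.4]
88 [ 1.4 -5.8]
90 [ 1.7 -7.3]
92 [ 1.8 -8.7]
94 [  2.  -10.2]
96 [  2.  -11.7]
98 [  2.  -13.1]
100 [  2.  -14.6]
102 [  1.9 -16. ]
104 [  1.8 -17.5]
106 [  1.6 -19. ]
108 [  1.3 -20.4]
110 [  1.  -21.9]
16 [(160, 313), (202, 285), (220, 288)] bar k 90.15479
```

The bar measures 90.2°, which is click 3. Now the last click, slowly and stopping well short of 120°.

>>> {"name": "jog_arm", "arguments": {
  "translation": [
    [0.5,-1.5,0],
    [0.9,-2.9,0],
    [1.2,-4.4,0],
    [1.4,-5.8,0],
    [1.7,-7.3,0],
    [1.8,-8.7,0],
    [2,-10.2,0],
    [2,-11.7,0],
    [2,-13.1,0],
    [2,-14.6,0],
    [2,-14.6,0]
  ],
  "turn": [-2,-4,-6,-8,-10,-12,-14,-16,-18,-20,-20]
}}

```text
clock: 11.48
position: [0.5997, -0.0598, 0.1033]
ee_rot: [0.857, 0.516, -0.0, 0.001]
ft_force: [1.8, 2.3, 0.2]
grip_width: 0.005
```

>>> {"name": "jog_arm", "arguments": {
  "translation": [
    [-0.1,-0.7,0],
    [-0.1,-1.4,0],
    [-0.1,-2.2,0],
    [-0.2,-2.9,0],
    [-0.3,-3.7,0],
    [-0.4,-4.4,0],
    [-0.4,-4.4,0]
  ],
  "turn": [-1,-2,-3,-4,-5,-6,-6]
}}

```text
clock: 12.07
position: [0.599, -0.0648, 0.1033]
ee_rot: [0.883, 0.469, -0.0, 0.001]
ft_force: [-0.4, -0.5, 0.1]
grip_width: -0.002
```

```bash
python3 - <<'E'
from h import *
p=manip.get_obs()["position"]*1000;print(p,yaw(),know(),manip.get_obs()["ft_force"])
q=manip.camera("wrist");save(q,"w8.png")
for k in range(106,114): print(k,np.round(P(72.2-k)-p[:2],1))
print("backoff",np.round(P(72.2-100,lat=28)-p[:2],1))
barang(q)
E
```

```text
[599.04099028 -64.84822607 103.25593375] -33.9998076204798 (np.float64(105.96505410371253), np.float64(41.99350613642018)) [-0.43099144 -0.54909221  0.14646948]
106 [ 0. -0.]
107 [-0.1 -0.8]
108 [-0.2 -1.5]
109 [-0.3 -2.2]
110 [-0.5 -2.9]
111 [-0.6 -3.6]
112 [-0.8 -4.3]
113 [-1.  -5.1]
backoff [ 5.1 13.2]
13 [(193, 285), (211, 284), (229, 284)] bar k 106.42917
```

The bar reads about 106° with no force, so it is probably right at the crest. I'll nudge it 2.5° more.

>>> {"name": "jog_arm", "arguments": {
  "translation": [
    [-0.1,-0.8,0],
    [-0.2,-1.5,0],
    [-0.3,-1.9,0],
    [-0.3,-1.9,0],
    [-0.3,-1.9,0]
  ],
  "turn": [-1,-2,-2.5,-2.5,-2.5]
}}

```text
clock: 12.53
position: [0.5988, -0.0667, 0.1033]
ee_rot: [0.893, 0.451, -0.0, 0.001]
ft_force: [0.5, -0.3, -0.6]
grip_width: -0.0
```

```bash
python3 - <<'E'
from h import *
p=manip.get_obs()["position"]*1000;print(p,yaw(),know(),manip.get_obs()["ft_force"])
q=manip.camera("wrist");overlay(q,[-47.8],"w9.png")
print("backoff",np.round(P(72.2-100,lat=28)-p[:2],1))
barang(q)
E
```

```text
[598.75375238 -66.67166355 103.26675007] -36.429085501807144 (np.float64(108.48292309068601), np.float64(42.01689547413942)) [ 0.48738185 -0.28903873 -0.56610024]
backoff [ 5.4 15. ]
23 [(160, 278), (178, 281), (199, 285), (217, 288)] bar k 119.82506
```

View pics/w9.png

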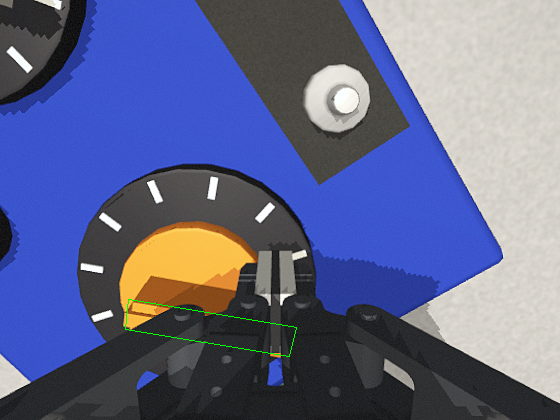

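It has snapped to 119.8°, which is click 4, and the overlay fits. I'll back off, lift, and go towards the button.

>>> {"name": "jog_arm", "arguments": {
  "translation": [
    [2,6,0],
    [4,12,0],
    [5,15,0],
    [5,15,0],
    [5,15,25],
    [5,15,60],
    [5,15,95],
    [5,15,128],
    [5,15,128]
  ],
  "turn": [0,0,0,0,0,0,0,0,0]
}}

```text
clock: 13.33
position: [0.6066, -0.0519, 0.2388]
ee_rot: [0.893, 0.451, 0.004, 0.003]
ft_force: [1.3, -0.5, 1.0]
grip_width: -0.003
```

>>> {"name": "jog_arm", "arguments": {
  "translation": [
    [-20,0,0],
    [-45,5,0],
    [-75,10,0],
    [-105,20,0],
    [-126,27,0],
    [-126,27,0],
    [-126,27,0],
    [-126,27,0]
  ],
  "turn": [7,14,21,28,35,36,36,36]
}}

```text
clock: 14.0
position: [0.4811, -0.0251, 0.2389]
ee_rot: [0.71, 0.704, 0.005, 0.002]
ft_force: [0.3, 0.4, -0.2]
grip_width: -0.002
```

```bash
python3 - <<'E'
from h import *
p=manip.get_obs()["position"]*1000;print(p,yaw())
q=look("wrist",["store_top","heat_axis","heat_nose"],"w10.png")
h=cv2.cvtColor(q["frame"],cv2.COLOR_RGB2HSV);m=((h[...,0]>45)&(h[...,0]<80)&(h[...,1]>110)&(h[...,2]>120)).astype(np.uint8)
n,l,s,c=cv2.connectedComponentsWithStats(m)
for i in range(1,n):
    if s[i,4]>300: print(s[i],c[i],[np.round(onz(q,c[i],z)*1e3,1) for z in (.085,.09,.095,.1)], [np.round(onz(q,(x,s[i,1]+s[i,3]/2),.09)*1e3,1) for x in (s[i,0],s[i,0]+s[i,2])])
E
```

```text
[481.08872753 -25.08135737 238.92470085] -0.5460859912802078
wrist store_top [270.4 118.3] 0.62 [479.2  27.4  90. ]
wrist heat_axis [366.7 227. ] 0.86 [554.9 -57.3 104. ]
wrist heat_nose [403.4 268.8] 0.73 [587.2 -94.4 104. ]
[255  99  35  36 989] [271.79373104 116.49747219] [array([480.3,  28.4,  85. ]), array([480.3,  28.8,  90. ]), array([480.3,  29.1,  95. ]), array([480.3,  29.4, 100. ])] [array([467.4,  28.5,  90. ]), array([494.3,  28.2,  90. ])]
```

View pics/w10.png

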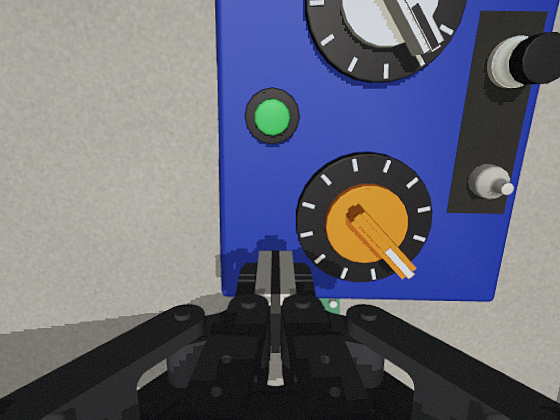

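The view confirms the bar at about -49°, i.e. 121° of turn or four clicks. The button is at about (479.5,29). Moving above it and pressing.

>>> {"name": "jog_arm", "arguments": {
  "translation": [
    [-1,20,0],
    [-1.5,45,0],
    [-1.5,54,0],
    [-1.5,54,-30],
    [-1.5,54,-65],
    [-1.5,54,-100],
    [-1.5,54,-125],
    [-1.5,54,-125],
    [-1.5,54,-125],
    [-1.5,54,-125]
  ],
  "turn": [0,0,0,0,0,0,0,0,0,0]
}}

```text
clock: 15.03
position: [0.4807, 0.0288, 0.1151]
ee_rot: [0.71, 0.704, 0.006, 0.002]
ft_force: [0.6, -0.9, 0.1]
grip_width: -0.002
```

>>> {"name": "jog_arm", "arguments": {
  "translation": [
    [0,0,-3],
    [0,0,-6],
    [0,0,-9],
    [0,0,-12],
    [0,0,-14],
    [0,0,-14],
    [0,0,-14]
  ],
  "turn": [0,0,0,0,0,0,0]
}}

```text
clock: 15.62
position: [0.4806, 0.0288, 0.101]
ee_rot: [0.71, 0.704, 0.005, 0.002]
ft_force: [0.2, -0.4, 0.0]
grip_width: 0.002
```

>>> {"name": "jog_arm", "arguments": {
  "translation": [
    [0,0,-2],
    [0,0,-4],
    [0,0,-6],
    [0,0,-8],
    [0,0,-8],
    [0,0,-8]
  ],
  "turn": [0,0,0,0,0,0]
}}

```text
clock: 16.12
position: [0.4805, 0.0288, 0.0928]
ee_rot: [0.71, 0.704, 0.005, 0.002]
ft_force: [-0.0, 0.2, 0.3]
grip_width: 0.0
```

>>> {"name": "jog_arm", "arguments": {
  "translation": [
    [0,0,-1],
    [0,0,-2],
    [0,0,-3],
    [0,0,-4],
    [0,0,-4],
    [0,0,-4]
  ],
  "turn": [0,0,0,0,0,0]
}}

```text
clock: 16.62
position: [0.4807, 0.0288, 0.089]
ee_rot: [0.71, 0.704, 0.005, 0.002]
ft_force: [0.6, 0.2, 3.4]
grip_width: -0.002
```

>>> {"name": "jog_arm", "arguments": {
  "translation": [
    [0,0,-1],
    [0,0,-2],
    [0,0,-2],
    [0,0,-2]
  ],
  "turn": [0,0,0,0]
}}

```text
clock: 16.95
position: [0.4807, 0.0288, 0.087]
ee_rot: [0.71, 0.704, 0.005, 0.002]
ft_force: [-0.6, 0.5, 3.7]
grip_width: 0.004
```

>>> {"name": "jog_arm", "arguments": {
  "translation": [
    [0,0,-1],
    [0,0,-1.5],
    [0,0,-1.5],
    [0,0,-1.5]
  ],
  "turn": [0,0,0,0]
}}

```text
clock: 17.28
position: [0.4808, 0.0288, 0.086]
ee_rot: [0.71, 0.704, 0.005, 0.002]
ft_force: [-3.9, -0.0, 11.2]
grip_width: -0.0
```

>>> {"name": "jog_arm", "arguments": {
  "translation": [
    [0,0,-1],
    [0,0,-1],
    [0,0,-1]
  ],
  "turn": [0,0,0]
}}

```text
clock: 17.53
position: [0.4809, 0.0288, 0.0859]
ee_rot: [0.71, 0.704, 0.006, 0.002]
ft_force: [-6.0, -0.6, 16.1]
grip_width: -0.001
```

A hard stop at z = 0.086 m, with the force rising 4 → 11 → 16 N. I'll release, then check the button height against its housing.

>>> {"name": "jog_arm", "arguments": {
  "translation": [
    [0,0,3],
    [0,0,10],
    [0,0,30],
    [0,0,65],
    [0,-15,100],
    [0,-35,140],
    [0,-55,152],
    [0,-55,152],
    [0,-55,152]
  ],
  "turn": [0,0,0,0,0,0,0,0,0]
}}

```text
clock: 18.28
position: [0.4811, -0.0271, 0.2386]
ee_rot: [0.711, 0.703, 0.006, 0.003]
ft_force: [-0.1, -0.1, -0.3]
grip_width: -0.004
```

```bash
python3 - <<'E'
from h import *
print(manip.get_obs()["position"],manip.get_obs()["ft_force"])
q=look("wrist",["store_top","heat_axis","heat_nose","air_axis"])
h=cv2.cvtColor(q["frame"],cv2.COLOR_RGB2HSV);m=((h[...,0]>45)&(h[...,0]<80)&(h[...,1]>110)&(h[...,2]>120)).astype(np.uint8)
n,l,s,c=cv2.connectedComponentsWithStats(m);i=1+np.argmax(s[1:,4]);print(s[i],c[i])
f=q["frame"].astype(int);r=int(c[i][1]);
dark=(f.max(2)<75)
print("row dark cols",np.where(dark[r,230:320])[0]+230)
x=int(c[i][0]);print("col dark rows",np.where(dark[70:170,x])[0]+70)
im=cv2.cvtColor(q["frame"],cv2.COLOR_RGB2BGR)[60:320,210:460];cv2.imwrite("pics/w11.png",cv2.resize(im,None,fx=2.2,fy=2.2,interpolation=cv2.INTER_CUBIC))
E
```

```text
[ 0.48109337 -0.02712388  0.23860059] [-0.11280077 -0.05377096 -0.30919389]
wrist store_top [267.9 115.2] 0.78 [477.8  27.8  90. ]
wrist heat_axis [370.3 227.2] 0.93 [558.  -59.6 104. ]
wrist heat_axis [362.9 212.8] 0.7 [551.4 -47.4 104. ]
wrist heat_nose [404.3 268.1] 0.71 [588.  -95.9 104. ]
[254  96  35  37 999] [271.06006006 113.84084084]
row dark cols [244 245 246 247 248 249 250 251 252 253 290 291 292 293 294 295 296 297
 298]
col dark rows [ 85 133 134 135 136 137 138 139 140 141]
```

View pics/w11.png

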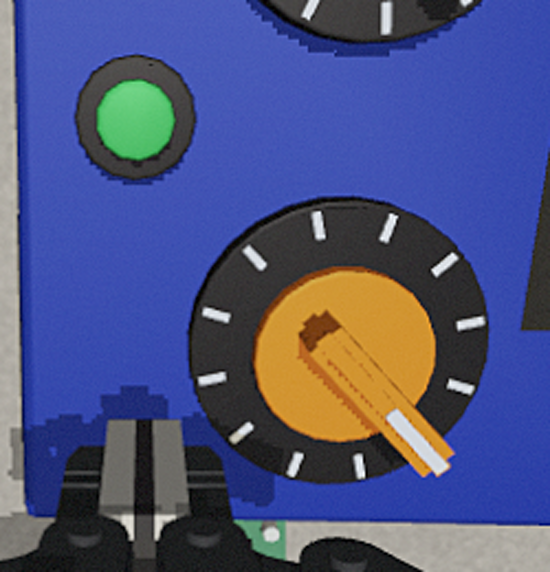

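The bar is unchanged at click 4 and the button is back up. One check from the saved views: did the stop come from the button's travel rather than its housing?

```bash
python3 - <<'E'
from h import *
from scipy.optimize import brentq
q=manip.camera("wrist")
w=cv2.cvtColor(cv2.imread("pics/wrist0.png"),cv2.COLOR_BGR2RGB)
p=dict(q);p["pose"]=np.array([[1,-.001,0,.625],[-.001,-.958,-.287,.073],[0,.287,-.958,.375],[0,0,0,1]])
h=cv2.cvtColor(w,cv2.COLOR_RGB2HSV);m=((h[...,0]>45)&(h[...,0]<80)&(h[...,1]>110)&(h[...,2]>100)).astype(np.uint8)
n,l,s,c=cv2.connectedComponentsWithStats(m);b=1+np.argmax(s[1:,4]);print(s[b],c[b])
r=int(s[b][1]+s[b][3]/2);d=np.where(w.max(2)[:,:][r,50:140]<75)[0]+50;print(d)
L0,R0=s[b][0],s[b][0]+s[b][2]
# left edges: button (254 vs L0), housing (244 vs first dark)
for name,a,e in [("button L",(254,114),(L0,r)),("housing L",(244,114),(d[0],r))]:
    print(name,brentq(lambda z:onz(q,a,z)[0]-onz(p,e,z)[0],.0,.2))
E
```

```text
[  66  132   37   36 1037] [ 84.2632594  149.19575699]
[ 64  65 105 106 107 108 109 110 111 112 113 114 115 116 117 118 119 120
 121 122 123]
button L 0.08939931080656624
housing L 0.07693636420667051
```

The button top is about 12 mm above the housing, so the stop at 0.086 m was the end of its travel. Handing in.

```bash
python3 -c "
from workcell import manip
print(manip.hand_in())"
```

```text
the job is handed in; nothing more can be done
None
```

I pushed the orange dial four clicks clockwise, took the finger off it, then pressed the green button fully and let it spring back. The job is handed in, at about 18 s of the 59 s allowed.

- **Dial:** I used the shut fingertip on one side of the bar only, one click at a time, and stopped the finger at 108.5°. The bar snapped on by itself to 119.8°. After the lift, the wrist view put it at about 121°, which is click 4. It looked the same after the button press.
- **Button:** It met a hard stop at z = 0.086 m, with the upward force rising to 16 N and 6 N sideways. From two pictures, the button's top is roughly 12 mm above its housing, so that stop was the end of its 6 mm travel. Afterwards it showed raised again.
- **Rest of the station:** I never moved near the white dial, flux jar, nozzle or the table items. In the views I took they looked unmoved, but I did not measure them again.
- **Doubtful readings:** While the finger hid the bar, the networks' nose position was unreliable in the scene and side cameras. I used the wrist view of the bar's side edge and the force reading instead. At 106° that edge reading was unclear with almost no force, so I went on another 2.5° before the final check.

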